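Turn the wheel's valve to the top

ROBOT

A 7-joint arm with a two-finger parallel gripper is mounted at the origin on the work surface. World frame = base frame: x ahead of the robot, y to its left, z up, the work surface at z = 0. Lengths are in m, angles in rad, forces in N, time in s.
With the tool pointing down it reaches from about 0.4 to 0.85 m from the base axis. Payload 10.4 kg.
Tool frame: the origin (TCP) lies on the centre line of the jaws, within the pads' length; the fingertips stand 8 mm ahead of it and the grasp point (between the pads) lies 11 mm behind it (r.finger_overhang is the distance from the TCP to the fingertips, in m); z points along the fingers, y is the line along which they close (so a half turn about z gives the same grasp; the last joint's range is limited). The gripper opens to 87 mm and grips with 3 to 60 N. Pads are 19 mm wide; open, the fingers measure 117 mm over their backs; the gripper's body (75 mm by 190 mm) begins 51 mm behind the grasp point.
Start: joints at [-1.34, 0.332, -0.065, 1.46, 0.022, 1.35, -0.088], TCP at [0.157, 0.605, 0.231] pointing down, gripper open.
Joint ranges: [-2.6, 2.6], [-0.5, 2.12], [-1.47, 1.34], [0.16, 2.42], [-1.27, 4.41], [0.06, 2.06], [-2.6, 2.6]. Speed limits (rad/s): [2.22, 2.22, 2.79, 2.79, 3.14, 3.14, 3.14].

INTERFACE

Orientations are given as a unit quaternion [x, y, z, w].
In Python, from bench import r, vision gives the robot as it stands.
- The arm moves only by the tool drive_tool, never from a script. Its argument "series" is a list of rows, each a list of 2 entries, a list of its own where there are three numbers: the shift along the world's x, y, z in cm, then the turn about the world's z in degrees. A call has exactly 10 rows; each row shifts and turns the commanded pose from where the row before left it; what a row does not reach is not made up. A row lasts 1/8 s, in which the tool goes at most 62.5 mm and 10.7 degrees, less where a joint would pass 70% of its speed; a pose out of reach is approached as far as the arm can. A call with a gripper value outside its range is refused whole. "hand" is the closure, from 0 (fully open) to 1 (shut), set as the call begins (left out, the last holds). The fingers move at their own pace and stop on an object; "newtons" is the grip in N (left out, the last holds). Time passes only in rows, so rows that do not move let the fingers close, or fill a call up. It gives the time, the measured TCP pose, the force, the opening and the grip force at its end, in the units of the state.
- r.read_state(): the state, without advancing time (a new reading comes with each control period).
- vision.camera(name): name is "side" or "top"; returns a dict with "color" (384x512x3 uint8, red, green, blue), "intrinsics" (3x3 intrinsics, pixels), "R" (3x3) and "t" (3): a world point X has camera coordinates R X + t. Camera axes: x right, y down, z forward; pixel columns grow to the right and rows downward; lengths in m; the calibration is good to about 2 mm. A picture is of the moment at which its call begins. There is no depth.
- r.close_job(): hands the job in; it is judged then, once.
The state is a dict: "time": time; "joint_positions": joint angles; "joint_vel": joint speeds; "joint_torque": joint torques, N m; "ee_pos": TCP position; "eef_rot": TCP orientation; "ft_force": force on the tool from outside, world axes, zero at the start; "torque": the same for the moment, N m; "width": finger opening in m; "grip_force": force on a finger pad.
Only numpy, scipy, OpenCV 4.12 (cv2) and the standard library are available. Lean on these libraries where they do the work, as an engineer would, in place of code of your own. Each camera call takes 0.05 s, during which the arm holds its last target. There are 200 camera calls.

TASK

A child's bicycle wheel hangs in the leaning bench stand, ready to have a printed valve cap fitted. Push its spokes with the fingertips, one after another from the front of the wheel, until the valve stem is at the very top of the wheel, straight up the slope from the axle (twelve o'clock), then take the hand away. Push only the spokes, steadily and without flicking the wheel round: keep off the tyre and the valve stem, and leave the tools and other things on the table where they lie.

Things in the scene. Friction and masses are not known exactly. Their poses are not given: they have to be found in the camera images.
- axle: The wheel's fixed axle. Origin: the wheel's centre, 165 mm above the table, on the wheel's mid-plane. z points out of the front face along the axle, 45 degrees above level (the wheel leans back, face up); x points up the slope in the wheel's plane to twelve o'clock, the wheel's highest point; y is level, to the left for someone facing the front face (nine o'clock).
- stand: Fixed wheel stand of aluminium profile, 400 x 360 mm, feet 30 mm high. Origin on the table under the wheel's centre; x level, from the front to the back of the wheel; y as the axle's y. Posts 24 mm square at y = +-185 mm, 25 mm in front of the origin, 190 mm high (end blocks to 215 mm), outside the tyre, carry the cross bar.
- bar (a point): Middle of the stand's cross bar, which runs level along the axle's y in front of the wheel and holds the axle: 22 mm wide up the slope, reaching from 28 to 44 mm in front of the wheel's mid-plane (axle nut to 56 mm). A finger put between the spokes from the front cannot pass from the wheel's upper half to its lower half without being withdrawn.
- wheel (a joint): Turn of the wheel, rad, about the axle's z: 0 = valve at twelve o'clock; positive = valve turned counter-clockwise seen from the front, towards the axle's +y; may read beyond pi. Turns either way without stops. Stiff bearing: needs about 0.5 Nm (7 N on a spoke at 70 mm) and stays where it is left, without coasting.
- hub (a point): Centre of the wheel, 304 mm across. Hub radius 24 mm, aluminium rim of inner radius 105 mm; between them seven straight, evenly spaced black spokes 12 mm wide, at +-25.7, +-77.1, +-128.6 and 180 degrees from the valve, from -1 to +17 mm along the axle's z. The windows between the spokes are open, free for 60 mm behind the spokes.
- valve: Valve stem: a brass stem of 8 mm diameter standing from the rim towards the hub, midway between two spokes. Origin: the middle of the stem, 91 mm from the wheel's centre, on the wheel's mid-plane; its x points outward from the hub. The stem reaches from 71 to 107 mm from the centre. Not to be pushed.
- tyre: Black tyre on the rim, turning with the wheel: outer radius 152 mm, inner radius 111 mm, 44 mm wide (+-22 mm along the axle). Origin: the wheel's centre. Not to be pushed.
- wrench: Bystander, leave it where it is: steel wrench, 150 mm, lying in front of the stand. Origin under its middle.
- lever: Bystander, leave it where it is: grey plastic tyre lever 110 x 16 x 6 mm, lying in front of the stand. Origin under its middle.
- pump: Bystander, leave it where it is: hand pump 195 mm long, 28 mm thick, lying on the table inside the stand, under the wheel. Origin under its middle.
- jar: Bystander, leave it where it is: jar 64 mm wide, 70 mm high, with black cap. Origin under its middle.
- spool: Bystander, leave it where it is: black filament spool lying flat, 196 mm across, 62 mm high. Origin under its middle.
- bin: Bystander, leave it where it is: open red bin 140 x 100 x 70 mm. Origin under its middle.
- screwdriver: Bystander, leave it where it is: screwdriver, 180 mm. Origin on its length, on the table.

How it is judged:
By the outcome, as a careful person would: the job done as asked, in the order asked, and still so for the second after the job is handed in, with the robot touching nothing.
It also fails if it takes over 48 s, if anything falls off the work surface, if the arm or the gripper's body presses on something with over 40 N, if the wrist force passes 120 N, or if a joint passes its speed limit or range.

## Working session

There is one attempt and no reset: what is moved stays moved. The work goes in short steps, Python scripts to look and compute and a tool call to move; the robot and the scene stay as the last step left them, time stands still between calls to the robot, and variables do not carry over. Pictures are saved under pics/ and viewed, at most 10 in all, crops included, and the job is handed in when it is done.

Besides the shell and the picture viewer there is one more tool, called after "Emit:" as a command line: name --argument value ..., lists and objects as JSON in quotes. drive_tool: Moves the arm, as the interface text tells. Its arguments: {"type":"object","properties":{"series":{"type":"array"},"hand":{"type":"number"},"newtons":{"type":"number"}},"required":["series"]}

```bash
mkdir -p pics; ls; python3 - <<'E'
from bench import r, vision
import cv2, numpy as np
np.set_printoptions(precision=4,suppress=True)
for n in("side","top"):
    c=vision.camera(n); cv2.imwrite(f"pics/{n}0.png",cv2.resize(c["color"][:,:,::-1],(800,600),interpolation=cv2.INTER_CUBIC)); cv2.imwrite(f"{n}_raw.png",c["color"][:,:,::-1])
    print(n,np.array(c["intrinsics"]).tolist(),np.array(c["R"]),-np.array(c["R"]).T@c["t"])
s=r.read_state();print(s['time'],s['ee_pos'],s['eef_rot'],s['ft_force'],s['width'])
E
```

```text
pics
side [[427.80544073726236, 0.0, 251.45902236387892], [0.0, 427.80544073726236, 194.79911476490994], [0.0, 0.0, 1.0]] [[ 0.9838 -0.1777  0.0221]
 [-0.0743 -0.5174 -0.8525]
 [ 0.1629  0.8371 -0.5222]] [ 0.2804 -1.1899  0.9052]
top [[370.91220203435336, 0.0, 259.20578995041075], [0.0, 370.91220203435336, 188.7163408501573], [0.0, 0.0, 1.0]] [[-0.0155 -0.9999 -0.0042]
 [-0.9907  0.016  -0.1353]
 [ 0.1354  0.0021 -0.9908]] [0.3302 0.0196 1.5781]
0.1 [0.1568 0.6047 0.2298] [ 0.1265  0.992  -0.0006 -0.0001] [-0.2548  0.358  -0.5196] 0.08710130792449684
```

View pics/side0.png

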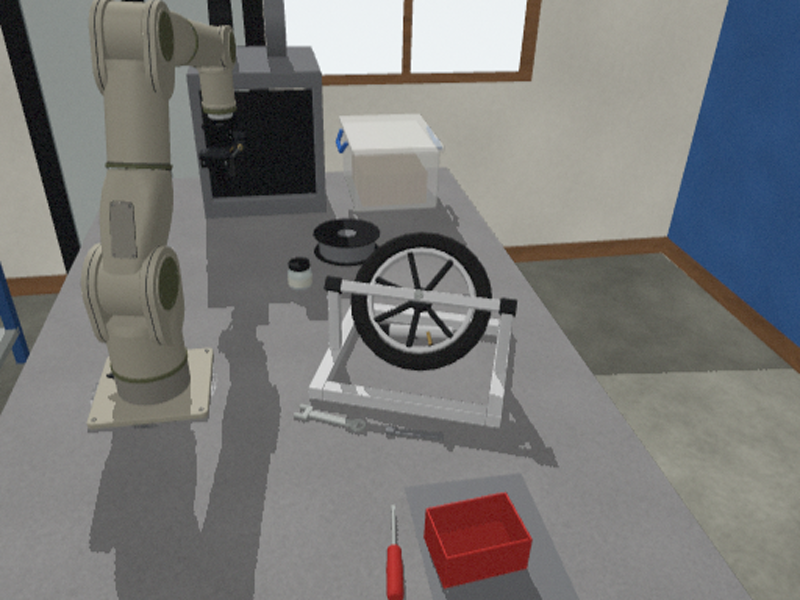

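View pics/top0.png

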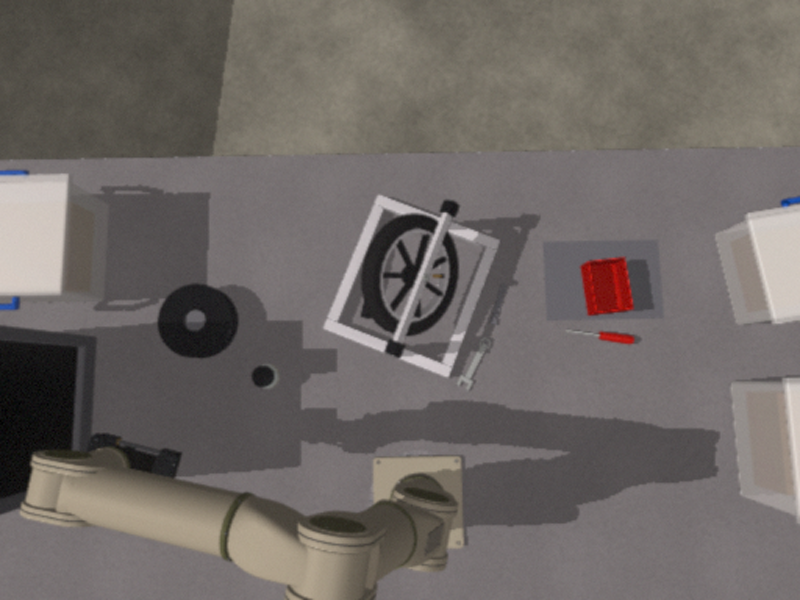

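The side view shows the wheel facing the camera, with the hub at about (420,296), bar end blocks at (336,285) and (508,307), and the brass valve low at (430,339). In the top view the blocks are at (449,208) and (395,348), and the valve is at (438,275). So the valve is near six o'clock.

```bash
cat > geo.py <<'E'
from bench import r, vision
import cv2, numpy as np
np.set_printoptions(precision=4,suppress=True)
def ray(c,uv):
    K=np.array(c["intrinsics"]);R=np.array(c["R"]);t=np.array(c["t"])
    d=R.T@np.linalg.solve(K,[uv[0],uv[1],1.]);return -R.T@t,d/np.linalg.norm(d)
def tri(rs):
    A=sum(np.eye(3)-np.outer(d,d) for o,d in rs);b=sum((np.eye(3)-np.outer(d,d))@o for o,d in rs)
    X=np.linalg.solve(A,b);return X,[np.linalg.norm(np.cross(X-o,d)) for o,d in rs]
def blob(m,near,rad):
    n,l,s,ce=cv2.connectedComponentsWithStats(m.astype(np.uint8))
    return [(ce[i],s[i,4],s[i,:4]) for i in range(1,n) if np.hypot(*(ce[i]-near))<rad and s[i,4]>3]
def brass(im):
    h=cv2.cvtColor(im,cv2.COLOR_RGB2HSV);return (h[...,0]>10)&(h[...,0]<28)&(h[...,1]>110)&(h[...,2]>60)
def dark(im,th=60): return im.max(2)<th
E
python3 - <<'E'
from geo import *
S=vision.camera("side");T=vision.camera("top");k=.64
for n,c,pts,v,h in(("s",S,[(336,285),(508,307)],(430,339),(420,296)),("t",T,[(449,208),(395,348)],(438,275),(408,275))):
    im=c["color"]
    for p in pts: print(n,"blk",[b for b in blob(dark(im),np.array(p)*k,8)])
    print(n,"valve",blob(brass(im),np.array(v)*k,15))
    print(n,"dark near hub",[b for b in blob(dark(im,70),np.array(h)*k,40)])
E
```

```text
s blk [(array([212.7778, 181.6222]), np.int32(90), array([208, 177,  11,  11], dtype=int32))]
s blk [(array([324.7789, 195.9053]), np.int32(95), array([319, 191,  12,  11], dtype=int32))]
s valve [(array([274.2143, 216.3571]), np.int32(14), array([273, 213,   3,   8], dtype=int32))]
s dark near hub [(array([251.7374, 159.3723]), np.int32(1824), array([200, 140, 115,  51], dtype=int32)), (array([264.5974, 173.1429]), np.int32(77), array([261, 162,   9,  23], dtype=int32)), (array([280.9444, 176.1111]), np.int32(90), array([272, 167,  18,  19], dtype=int32)), (array([245.6061, 180.1818]), np.int32(33), array([241, 177,  13,   6], dtype=int32)), (array([266.2132, 217.6309]), np.int32(1276), array([225, 188,  89,  49], dtype=int32)), (array([263.5147, 203.9735]), np.int32(340), array([240, 193,  50,  29], dtype=int32))]
t blk [(array([287.5921, 132.6842]), np.int32(76), array([282, 128,  11,  11], dtype=int32))]
t blk [(array([252.2692, 222.5897]), np.int32(78), array([247, 217,  12,  11], dtype=int32))]
t valve [(array([280., 176.]), np.int32(5), array([278, 176,   5,   1], dtype=int32))]
t dark near hub [(array([246.3304, 170.0507]), np.int32(1144), array([231, 137,  49,  76], dtype=int32)), (array([281.4358, 186.3562]), np.int32(452), array([260, 149,  33,  66], dtype=int32)), (array([260.4753, 172.1714]), np.int32(385), array([245, 150,  30,  49], dtype=int32)), (array([280.6562, 167.2812]), np.int32(32), array([277, 165,   9,   7], dtype=int32)), (array([277.1053, 184.7368]), np.int32(38), array([272, 181,  11,   8], dtype=int32)), (array([267.1538, 198.9231]), np.int32(26), array([265, 194,   5,   9], dtype=int32))]
```

```bash
cat >> geo.py <<'E'
def frame(C,yv):
    y=np.array([yv[0],yv[1],0]);y/=np.linalg.norm(y)
    xs=np.cross(y,[0,0,1]);q=np.sqrt(.5)   # level, front->back
    return np.array(C),np.array([xs*q+[0,0,q],y,-xs*q+[0,0,q]]).T   # columns x,y,z of axle
def proj(c,X):
    p=np.array(c["intrinsics"])@(np.array(c["R"])@X+c["t"]);return p[:2]/p[2]
def onplane(c,uv,C,A,h=0):
    o,d=ray(c,uv);n=A[:,2];s=((C+n*h-o)@n)/(d@n);return A.T@(o+s*d-C)
E
python3 - <<'E'
from geo import *
S=vision.camera("side");T=vision.camera("top")
# blocks as seen: near-robot and far
near,e1=tri([ray(S,(212.8,181.6)),ray(T,(252.3,222.6))]);far,e2=tri([ray(S,(324.8,195.9)),ray(T,(287.6,132.7))])
print(near,e1,far,e2,np.linalg.norm(near-far))
y=near-far; y[2]=0;y/=np.linalg.norm(y); xs=np.cross(y,[0,0,1])
C=(near+far)/2+xs*.025; C[2]=.165; C,A=frame(C,y)
print("C",C,"y",y,"xs",xs,np.degrees(np.arctan2(y[1],y[0])))
v,e=tri([ray(S,(274.2,216.4)),ray(T,(280,176))]);p=A.T@(v-C);print("valve tri",v,e,p,np.degrees(np.arctan2(p[1],p[0])))
for c,uv in((S,(274.2,216.4)),(T,(280,176))):
    p=onplane(c,uv,C,A);print("valve",p,np.degrees(np.arctan2(p[1],p[0])),np.hypot(*p[:2]))
# tyre outer edge centre check: dark pixels in annulus; spokes: dark pixels r 40..90 at z=17mm
for n,c in(("s",S),("t",T)):
    m=dark(c["color"],70);ys,xs_=np.nonzero(m)
    P=np.array([onplane(c,(a,b),C,A,.017) for a,b in zip(xs_,ys)]);rr=np.hypot(P[:,0],P[:,1]);k=(rr>.04)&(rr<.095)
    h=np.histogram(np.degrees(np.arctan2(P[k,1],P[k,0])),bins=np.arange(-180,181,6))[0]
    print(n,[(i*6-177,int(x)) for i,x in enumerate(h) if x>2])
    ph=np.exp(7j*np.arctan2(P[k,1],P[k,0])).mean();print("spoke phase",np.degrees(np.angle(ph))/7,abs(ph))
    img=c["color"][:,:,::-1].copy();z=6
    u0,v0=[int(q) for q in proj(c,C)];img=cv2.resize(img[v0-50:v0+50,u0-65:u0+65],None,fx=z,fy=z,interpolation=cv2.INTER_CUBIC)
    for R,h,col in((.152,0,(0,255,0)),(.105,.017,(255,255,0)),(.024,.017,(0,0,255))):
        a=np.linspace(0,2*np.pi,90);pp=np.array([(proj(c,C+A@np.array([R*np.cos(t),R*np.sin(t),h]))-[u0-65,v0-50]+.5)*z for t in a]).astype(int)
        cv2.polylines(img,[pp],True,col,1)
    cv2.imwrite(f"pics/{n}1.png",img)
i=np.hstack([cv2.imread("pics/s1.png"),cv2.imread("pics/t1.png")]);cv2.imwrite("pics/st1.png",cv2.resize(i,(800,308)))
E
```

```text
[0.3908 0.0502 0.1947] [np.float64(0.0016030372462357847), np.float64(0.0016030372462358935)] [ 0.7339 -0.0899  0.1941] [np.float64(0.0008607618582035681), np.float64(0.0008607618582032741)] 0.3705586926418133
C [0.5718 0.0033 0.165 ] y [-0.9258  0.378   0.    ] xs [ 0.378   0.9258 -0.    ] 157.79064896819813
valve tri [ 0.5794 -0.0614  0.111 ] [np.float64(0.001298641324245827), np.float64(0.0012986413242459076)] [-0.0785 -0.0315  0.0021] -158.1522363498196
valve [-0.0785 -0.03    0.    ] -159.0823608252474 0.08400219185757044
valve [-0.0801 -0.0332  0.    ] -157.47605899056285 0.08673172940579085
s [(-177, 10), (-135, 30), (-129, 20), (-39, 4), (-33, 31), (-27, 24), (15, 10), (21, 33), (27, 6), (69, 14), (75, 8), (117, 3), (123, 34), (129, 16), (135, 5), (141, 6), (171, 20), (177, 35)]
spoke phase 21.405099164476997 0.892056233648972
t [(-135, 6), (-129, 14), (-123, 7), (-81, 12), (-75, 20), (-69, 18), (-63, 9), (-33, 10), (-27, 22), (-21, 20), (-15, 5), (-3, 3), (3, 3), (9, 4), (15, 13), (21, 23), (27, 3), (51, 3), (57, 14), (63, 17), (69, 21), (75, 3), (117, 10), (123, 8), (165, 4), (171, 15), (177, 14)]
spoke phase 22.061456924062586 0.5412711222211544
```

View pics/st1.png

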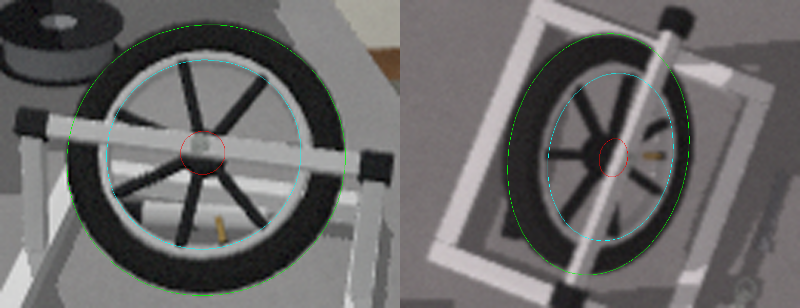

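```bash
cat >> geo.py <<'E'
C,A=frame([.5718,.0033,.165],[-.9258,.378])
xs=np.array([.378,.9258,0]);yw=np.array([-.9258,.378,0])
ZZ=np.array([8.])/1000
def world(s,y,H): return C+xs*s+yw*y+np.array([0,0,H])     # tip point; H above the axle
def fing(s,y,H,hs=.0095,hy=.015):
    """spoke angle (deg) at which the +theta side of the spoke-window contact lies, both sides, and max r at wheel depth"""
    S,Y,Z=np.meshgrid(np.linspace(s-hs,s+hs,9),np.linspace(y-hy,y+hy,9),np.linspace(H,H+.08,81))
    x=(S+Z)/2**.5;z=(Z-S)/2**.5;rr=np.hypot(x,Y);th=np.arctan2(Y,x)
    k=(z>-.001)&(z<.017)&(rr>.02);dl=np.arcsin(.006/rr[k])
    k2=abs(z)<.022
    b=(abs(x)<.011)&(z>.028)&(z<.044)
    return np.degrees((th[k]+dl).max()),np.degrees((th[k]-dl).min()),rr[k2].max()*1e3,rr[k].min()*1e3,bool(b.any())
E
python3 - <<'E'
from geo import *
S=vision.camera("side");T=vision.camera("top")
for n,c in(("s",S),("t",T)):
    ys,us=np.nonzero(dark(c["color"],75));P=np.array([onplane(c,(a,b),C,A,.012) for a,b in zip(us,ys)])
    for it in range(4):
        if it==0:o=np.zeros(2);
        d=P[:,:2]-o;rr=np.hypot(*d.T);th=np.arctan2(d[:,1],d[:,0]);M=0;b=0
        for a in np.radians(21.7)+np.arange(7)*2*np.pi/7:
            k=(rr>.035)&(rr<.095)&(abs(np.angle(np.exp(1j*(th-a))))<np.radians(9))
            if k.sum()<18: continue
            vx,vy,x0,y0=cv2.fitLine(P[k,:2].astype(np.float32),cv2.DIST_HUBER,0,1e-4,1e-4).ravel()
            N=np.array([[vy*vy,-vx*vy],[-vx*vy,vx*vx]]);M=M+N*k.sum();b=b+N@[x0,y0]*k.sum()
            if it==3: print(n,k.sum(),round(np.degrees(a)),round((np.degrees(np.arctan2(vy,vx))-np.degrees(a)+90)%180-90,1))
        o=np.linalg.solve(M,b)
    print(n,"centre offset",o)
for D in(.004,.010):
  for R in(.06,.066,.072):
    print(D,R)
    for t in(-50,-30,-15,0,15,30,40,50,60):
        x=R*np.cos(np.radians(t));y=R*np.sin(np.radians(t));s=x/2**.5-.006
        print(t,np.round([s*1e3,y*1e3],0),np.round(fing(s,y,s+D),0))
E
```

```text
s 57 22 -0.1
s 26 73 8.8
s 54 125 0.1
s 71 176 2.2
s 57 227 -0.9
s 62 330 -2.7
s centre offset [0.0062 0.0013]
t 30 22 -10.6
t 21 125 -4.9
t 33 176 1.5
t 47 330 4.1
t centre offset [-0.0166  0.0059]
0.004 0.06
-50 [ 21. -46.] [-22. -72.  89.  41.   0.]
-30 [ 31. -30.] [ -7. -54.  90.  42.   0.]
-15 [ 35. -16.] [  7. -40.  90.  46.   0.]
0 [36.  0.] [ 24. -24.  88.  48.   0.]
15 [35. 16.] [40. -7. 90. 46.  0.]
30 [31. 30.] [54.  7. 90. 42.  0.]
40 [27. 39.] [63. 14. 90. 41.  0.]
50 [21. 46.] [72. 22. 89. 41.  0.]
60 [15. 52.] [80. 30. 88. 41.  0.]
0.004 0.066
-50 [ 24. -51.] [-24. -70.  95.  47.   0.]
-30 [ 34. -33.] [ -9. -52.  96.  48.   0.]
-15 [ 39. -17.] [  4. -38.  96.  51.   0.]
0 [41.  0.] [ 22. -22.  94.  54.   0.]
15 [39. 17.] [38. -4. 96. 51.  0.]
30 [34. 33.] [52.  9. 96. 48.  0.]
40 [30. 42.] [61. 16. 96. 47.  0.]
50 [24. 51.] [70. 24. 95. 47.  0.]
60 [17. 57.] [79. 33. 94. 47.  0.]
0.004 0.072
-50 [ 27. -55.] [-26. -69. 101.  53.   0.]
-30 [ 38. -36.] [-10. -50. 102.  54.   0.]
-15 [ 43. -19.] [  2. -36. 102.  57.   0.]
0 [45.  0.] [ 20. -20. 100.  60.   0.]
15 [43. 19.]
[... 563 characters left out ...]
[-24. -67.  95.  49.   0.]
-30 [ 34. -33.] [ -9. -49.  96.  52.   0.]
-15 [ 39. -17.] [  4. -35.  96.  56.   0.]
0 [41.  0.] [ 20. -20.  94.  58.   0.]
15 [39. 17.] [35. -4. 96. 56.  0.]
30 [34. 33.] [49.  9. 96. 52.  0.]
40 [30. 42.] [58. 16. 96. 51.  0.]
50 [24. 51.] [67. 24. 95. 49.  0.]
60 [17. 57.] [75. 33. 94. 49.  0.]
0.01 0.072
-50 [ 27. -55.] [-26. -66. 101.  55.   0.]
-30 [ 38. -36.] [-10. -48. 102.  58.   0.]
-15 [ 43. -19.] [  2. -34. 102.  62.   0.]
0 [45.  0.] [ 18. -18. 100.  64.   0.]
15 [43. 19.] [ 34.  -2. 102.  62.   0.]
30 [38. 36.] [ 48.  10. 102.  58.   0.]
40 [33. 46.] [ 57.  18. 102.  56.   0.]
50 [27. 55.] [ 66.  26. 101.  55.   0.]
60 [19. 62.] [74. 35. 99. 55.  0.]
```

```bash
python3 - <<'E'
from geo import *
rs=[]
for n in("side","top"):
    c=vision.camera(n);m=dark(c["color"],75).astype(np.uint8);hh,ww=m.shape
    ys,us=np.nonzero(m);P=np.array([onplane(c,(a,b),C,A,0) for a,b in zip(us,ys)]);rr=np.hypot(P[:,0],P[:,1])
    lim=.17 if n=="top" else .162
    k=(rr>.11)&(rr<lim)&~((abs(P[:,1])>.12)&(abs(P[:,0]-(.03))<.035))
    if n=="top": k&=~((P[:,0]<0))
    pts=np.array([us[k],ys[k]]).T
    if n=="side":
        h=cv2.convexHull(pts.astype(np.int32)).reshape(-1,2)
        # boundary points: outermost per angular bin
    cen=proj(c,C);a=np.arctan2(*(pts-cen).T[::-1]);b=np.round(np.degrees(a)/5);B=[]
    for q in np.unique(b):
        g=pts[b==q];B.append(g[np.argmax(np.hypot(*(g-cen).T))])
    # synthetic outline for comparison: front/back edge circles
    t=np.linspace(0,2*np.pi,180)
    syn=np.array([proj(c,C+A@np.array([.152*np.cos(x),.152*np.sin(x),z])) for z in(-.012,.012) for x in t])
    sa=np.round(np.degrees(np.arctan2(*(syn-cen).T[::-1]))/5)
    res=[]
    for q,p in zip(np.unique(b),B):
        if (sa==q).any(): res.append((q*5,np.hypot(*(p-cen))-np.hypot(*(syn[sa==q]-cen).T).max()))
    res=np.array(res);a_=np.radians(res[:,0]);M=np.c_[np.cos(a_),np.sin(a_),np.ones(len(a_))]
    k2=abs(res[:,1]-np.median(res[:,1]))<4
    sol=np.linalg.lstsq(M[k2],res[k2,1],rcond=None)[0];print(n,k2.sum(),len(k2),"shift px",sol)
    print(res.round(1).tolist()[::3])
    rs.append(ray(c,cen+sol[:2]))
print(tri(rs))
E
```

```text
side 64 69 shift px [-0.2017 -0.9331 -0.6538]
[[-180.0, -1.4], [-155.0, -8.7], [-140.0, 1.6], [-125.0, 0.6], [-110.0, -0.1], [-95.0, -0.3], [-80.0, -0.0], [-65.0, 0.3], [-50.0, -0.2], [-35.0, -0.5], [-20.0, -0.6], [-5.0, -9.6], [20.0, -1.1], [35.0, -1.1], [50.0, -1.3], [65.0, -1.6], [80.0, -1.5], [95.0, -1.8], [110.0, -1.5], [125.0, -1.0], [140.0, -1.1], [155.0, -0.7], [170.0, -0.8]]
top 29 38 shift px [1.4614 1.4928 1.3562]
[[-180.0, 0.6], [-165.0, -0.5], [-150.0, -0.7], [-135.0, -0.8], [-120.0, 0.3], [-105.0, -0.6], [-90.0, -0.7], [-75.0, -8.6], [115.0, -8.9], [130.0, -7.1], [145.0, 2.2], [160.0, -0.3], [175.0, -0.6]]
(array([ 0.5671, -0.0025,  0.1721]), [np.float64(0.002411126992199813), np.float64(0.002411126992199957)])
```

```bash
cat >> geo.py <<'E'
C[2]=.166; C[:2]+=.001*xs[:2]
def tcp(t,R=.066,D=.010,off=-.006):
    t=np.radians(t);s=R*np.cos(t)/2**.5+off;return world(s,R*np.sin(t),s+D+.008),fing(s,R*np.sin(t),s+D)
def valve():
    for n in("side","top"):
        c=vision.camera(n)
        for b in blob(brass(c["color"]),proj(c,C),45):
            p=onplane(c,b[0],C,A)
            if .06<np.hypot(*p[:2])<.11: print(n,"valve",np.degrees(np.arctan2(p[1],p[0])).round(1),np.hypot(*p[:2]).round(4),b[1])
        ys,us=np.nonzero(dark(c["color"],70));P=np.array([onplane(c,(a,b),C,A,.014) for a,b in zip(us,ys)]);q=np.hypot(P[:,0],P[:,1])
        k=(q>.04)&(q<.095);a=np.degrees(np.angle(np.exp(7j*np.arctan2(P[k,1],P[k,0])).mean()))/7
        print(n,"valve candidates (mod 51.4)",np.round(a+25.71+51.43*np.arange(-4,3),1))
E
python3 - <<'E'
from geo import *
for t in list(range(-57,0,6))+list(range(0,67,6)):
    p,f=tcp(t);print(t,p*100,np.round(f,0))
valve()
E
```

```text
-57 [63.0763  0.128  20.3418] [-30. -73.  94.  49.   0.]
-51 [62.8498  0.6473 20.737 ] [-25. -68.  95.  49.   0.]
-45 [62.559   1.1582 21.1   ] [-20. -63.  96.  50.   0.]
-39 [62.2073  1.6548 21.4269] [-16. -57.  96.  51.   0.]
-33 [61.7984  2.1319 21.714 ] [-11. -52.  96.  52.   0.]
-27 [61.3368  2.5842 21.9582] [ -6. -47.  96.  53.   0.]
-21 [60.8276  3.0067 22.1569] [ -2. -41.  96.  54.   0.]
-15 [60.2764  3.3948 22.3079] [  4. -35.  96.  56.   0.]
-9 [59.6892  3.7443 22.4094] [ 11. -29.  95.  57.   0.]
-3 [59.0725  4.0512 22.4605] [ 17. -23.  94.  58.   0.]
0 [58.7551  4.1877 22.4669] [ 20. -20.  94.  58.   0.]
6 [58.1067  4.4248 22.4413] [ 26. -14.  95.  58.   0.]
12 [57.4461  4.612  22.3649] [32. -7. 95. 56.  0.]
18 [56.7806  4.7472 22.2385] [38. -1. 96. 55.  0.]
24 [56.1173  4.8289 22.0634] [44.  4. 96. 53.  0.]
30 [55.4636  4.8563 21.8417] [49.  9. 96. 52.  0.]
36 [54.8266  4.829  21.5756] [55. 13. 96. 51.  0.]
42 [54.2134  4.7473 21.2682] [60. 18. 96. 50.  0.]
48 [53.6306  4.6122 20.9228] [65. 23. 95. 50.  0.]
54 [53.0846  4.425  20.5431] [70. 28. 95. 49.  0.]
60 [52.5814  4.188  20.1335] [75. 33. 94. 49.  0.]
66 [52.1265  3.9036 19.6982] [80. 38. 92. 49.  0.]
side valve -159.2 0.0859 13
side valve candidates (mod 51.4) [-158.6 -107.2  -55.8   -4.3   47.1   98.5  149.9]
top valve -157.8 0.088 5
top valve candidates (mod 51.4) [-158.3 -106.9  -55.4   -4.    47.4   98.9  150.3]
```

Emit:
drive_tool --series '[[[0, 0, 2], 0], [[2, -2, 4], 0], [[3, -3, 4], -10], [[4, -4, 3], -10], [[4, -4, 0], -10], [[4, -4, 0], -10], [[4, -4, 0], -10], [[4, -4, 0], -10], [[3, -4, 0], -10], [[2, -4, 0], -10]]' --hand 1 --newtons 30

```text
time: 1.85
ee_pos: [0.4571, 0.2742, 0.3598]
eef_rot: [0.737, 0.676, 0.0, 0.0]
ft_force: [-0.4, 0.0, 0.3]
width: 0.0018
grip_force: 0.0
```

Emit:
drive_tool --series '[[[2, -4, 0], -9], [[3, -4, 0], -8.2], [[3, -4, 0], 0], [[3, -4, 0], 0], [[3, -4, 0], 0], [[2, -4, 0], 0], [[1.2, -3, -2], 0], [[0, 0, -4], 0], [[0, 0, -2], 0], [[0, 0, 0], 0]]'

```text
time: 3.1
ee_pos: [0.6272, 0.0061, 0.2785]
eef_rot: [0.828, 0.561, -0.001, -0.001]
ft_force: [0.4, 0.2, 0.9]
width: 0.0005
grip_force: 0.0
```

```bash
python3 - <<'E'
from geo import *
s=r.read_state();p=np.array(s['ee_pos']);print(p*100,s['eef_rot'],s['ft_force'])
print(tcp(-56)[0]*100-p*100)
for n in("side","top"):
    c=vision.camera(n);u,v=proj(c,C).astype(int);i=c["color"][v-75:v+75,u-70:u+70,::-1];cv2.imwrite(f"pics/{n}2.png",cv2.resize(i,(400,428),interpolation=cv2.INTER_CUBIC))
cv2.imwrite("pics/st2.png",np.hstack([cv2.imread("pics/side2.png"),cv2.imread("pics/top2.png")]))
E
```

```text
[62.7239  0.6147 27.8497] [ 0.8277  0.5611 -0.0012 -0.0006] [0.3754 0.1967 0.9462]
[ 0.3193 -0.3998 -7.44  ]
```

View pics/st2.png

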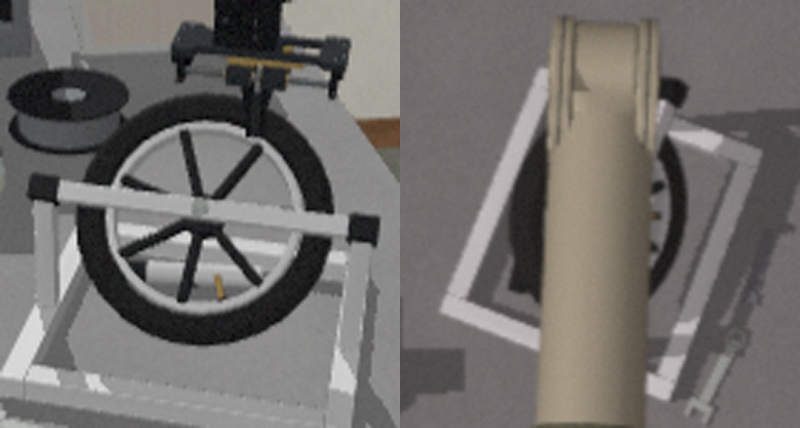

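Left (side view): the closed fingers hang above the right-hand upper window, tip at (255,135). The valve is at (219,287), and in the top view the arm covers the wheel. Next I lower into the window between the spokes at -30° and -81°.

Emit:
drive_tool --series '[[[0.3, -0.4, 0], 0], [[0, 0, -1], 0], [[0, 0, -1], 0], [[0, 0, -1], 0], [[0, 0, -1], 0], [[0, 0, -1], 0], [[0, 0, -0.8], 0], [[0, 0, -0.8], 0], [[0, 0, -0.8], 0], [[0, 0, 0], 0]]'

```text
time: 4.45
ee_pos: [0.6307, 0.002, 0.2052]
eef_rot: [0.828, 0.561, -0.0, -0.0]
ft_force: [-0.6, -0.1, 0.1]
width: 0.0004
grip_force: 0.0
```

```bash
python3 - <<'E'
from geo import *
s=r.read_state();p=np.array(s['ee_pos']);print(p*100,s['ft_force'],tcp(-54)[0]*100-p*100)
valve()
c=vision.camera("side");u,v=proj(c,C).astype(int);i=c["color"][v-60:v+60,u-70:u+70,::-1];cv2.imwrite("pics/side3.png",cv2.resize(i,(700,600),interpolation=cv2.INTER_CUBIC))
E
```

```text
[63.0651  0.2005 20.5183] [-0.5719 -0.0695  0.1227] [-0.0938  0.1879  0.0248]
side valve -159.2 0.0859 13
side valve candidates (mod 51.4) [-159.8 -108.3  -56.9   -5.5   46.    97.4  148.8]
top valve candidates (mod 51.4) [-157.2 -105.8  -54.4   -2.9   48.5   99.9  151.4]
```

View pics/side3.png

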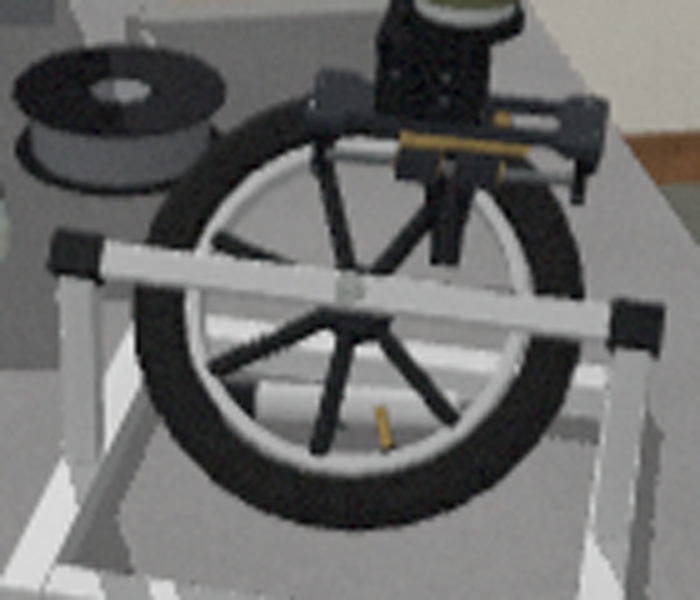

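Emit:
drive_tool --series '[[[-0.12, 0.26, 0.19], 0], [[-0.14, 0.26, 0.18], 0], [[-0.14, 0.26, 0.18], 0], [[-0.18, 0.25, 0.16], 0], [[-0.18, 0.25, 0.16], 0], [[-0.2, 0.24, 0.14], 0], [[-0.2, 0.24, 0.14], 0], [[-0.23, 0.23, 0.12], 0], [[-0.23, 0.23, 0.12], 0], [[-0.25, 0.21, 0.1], 0]]'

```text
time: 5.85
ee_pos: [0.6123, 0.0243, 0.2207]
eef_rot: [0.828, 0.56, -0.0, 0.001]
ft_force: [2.9, -6.7, -3.2]
width: 0.001
grip_force: 3.7
```

```bash
cat > chk.py <<'E'
from geo import *
import sys
s=r.read_state();p=np.array(s['ee_pos']);print(p*100,s['ft_force'],s['time'])
b=min(range(-60,75),key=lambda t:np.linalg.norm(tcp(t)[0][:2]-p[:2]));print("nearest t",b,"to it",tcp(b)[0]*100-p*100,np.round(tcp(b)[1],0))
valve()
E
python3 chk.py
```

```text
[61.2308  2.4293 22.0655] [ 2.9402 -6.7025 -3.1565] 5.85
nearest t -27 to it [ 0.1061  0.1549 -0.1072] [ -6. -47.  96.  53.   0.]
side valve -139.8 0.0842 11
side valve candidates (mod 51.4) [-192.4 -140.9  -89.5  -38.1   13.4   64.8  116.2]
top valve -138.9 0.0924 5
top valve candidates (mod 51.4) [-190.5 -139.   -87.6  -36.2   15.2   66.7  118.1]
```

Emit:
drive_tool --series '[[[-0.33, 0.32, 0.06], 0], [[-0.35, 0.29, 0.06], 0], [[-0.38, 0.27, 0.06], 0], [[-0.39, 0.23, 0.06], 0], [[-0.41, 0.21, 0.03], 0], [[-0.42, 0.19, 0.01], 0], [[-0.43, 0.16, 0], 0], [[-0.43, 0.15, -0.03], 0], [[-0.44, 0.13, -0.05], 0], [[-0.44, 0.1, -0.07], 0]]'

```text
time: 7.2
ee_pos: [0.5739, 0.045, 0.2233]
eef_rot: [0.828, 0.56, 0.002, 0.002]
ft_force: [7.9, -5.7, -0.2]
width: 0.0006
grip_force: 4.3
```

```bash
python3 chk.py
```

```text
[57.3881  4.4992 22.3345] [ 7.8606 -5.7457 -0.1511] 7.2
nearest t 12 to it [0.058  0.1128 0.0305] [32. -7. 95. 56.  0.]
side valve -101.5 0.084 9
side valve candidates (mod 51.4) [-154.8 -103.4  -52.    -0.5   50.9  102.3  153.8]
top valve candidates (mod 51.4) [-203.6 -152.2 -100.8  -49.3    2.1   53.5  104.9]
```

Emit:
drive_tool --series '[[[-0.33, 0.12, -0.05], 0], [[-0.33, 0.1, -0.06], 0], [[-0.33, 0.07, -0.08], 0], [[-0.33, 0.05, -0.09], 0], [[-0.33, 0.02, -0.11], 0], [[-0.33, 0.01, -0.11], 0], [[-0.32, 0, -0.13], 0], [[-0.32, -0.02, -0.13], 0], [[-0.31, -0.04, -0.15], 0], [[-0.31, -0.05, -0.15], 0]]'

```text
time: 8.55
ee_pos: [0.5421, 0.0478, 0.2136]
eef_rot: [0.828, 0.56, 0.003, 0.002]
ft_force: [7.9, -5.3, 5.7]
width: 0.0004
grip_force: 4.7
```

```bash
python3 chk.py
```

```text
[54.2133  4.7831 21.3576] [ 7.9384 -5.3257  5.7316] 8.55
nearest t 42 to it [ 0.0001 -0.0359 -0.0894] [60. 18. 96. 50.  0.]
side valve candidates (mod 51.4) [-177.  -125.5  -74.1  -22.7   28.8   80.2  131.6]
top valve candidates (mod 51.4) [-172.8 -121.4  -70.   -18.5   32.9   84.3  135.7]
```

Emit:
drive_tool --series '[[[0.4, 0.05, 0.1], 0], [[0, 0, 1], 0], [[0, 0, 2.5], 0], [[0, 0, 3], 0], [[2.1, -0.6, 0.5], 0], [[2.1, -0.6, 0], 0], [[2.1, -0.7, 0], 0], [[0, 0, -1], 0], [[0, 0, -1.5], 0], [[0, 0, 0], 0]]'

```text
time: 9.9
ee_pos: [0.6053, 0.0315, 0.2559]
eef_rot: [0.828, 0.561, -0.001, -0.001]
ft_force: [0.2, -0.4, -0.1]
width: 0.0004
grip_force: 0.0
```

```bash
python3 chk.py; python3 - <<'E'
from geo import *
p=np.array(r.read_state()['ee_pos']);print(tcp(-22)[0]*100-p*100)
c=vision.camera("side");u,v=proj(c,C).astype(int);i=c["color"][v-60:v+60,u-70:u+70,::-1];cv2.imwrite("pics/side4.png",cv2.resize(i,(700,600),interpolation=cv2.INTER_CUBIC))
E
```

```text
[60.5275  3.1451 25.5881] [ 0.2073 -0.3869 -0.1423] 9.9
nearest t -18 to it [ 0.0295  0.0602 -3.3496] [  1. -38.  96.  55.   0.]
side valve -71.5 0.09 6
side valve candidates (mod 51.4) [-175.7 -124.3  -72.9  -21.4   30.    81.4  132.8]
top valve candidates (mod 51.4) [-174.8 -123.4  -72.   -20.5   30.9   82.3  133.8]
[ 0.2983 -0.1881 -3.6266]
```

View pics/side4.png

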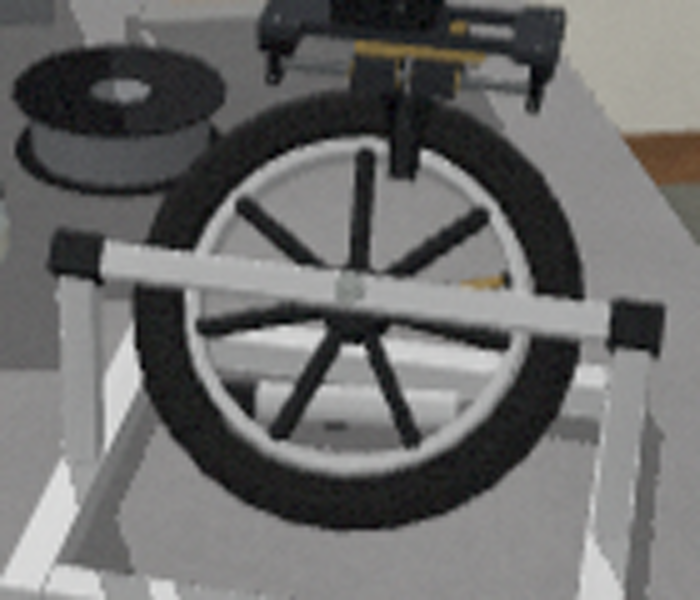

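The side view shows the valve at (487,283), about -72.5°. The next spoke stands near upright at (365,200), and the fingers at (403,178) are above the window behind it. I'll insert and push again.

Emit:
drive_tool --series '[[[0.2, -0.1, -0.6], 0], [[0, 0, -1], 0], [[0, 0, -1], 0], [[0, 0, -1], 0], [[-0.25, 0.18, 0.08], 0], [[-0.27, 0.2, 0.08], 0], [[-0.28, 0.2, 0.07], 0], [[-0.28, 0.18, 0.06], 0], [[-0.29, 0.17, 0.05], 0], [[-0.29, 0.16, 0.04], 0]]'

```text
time: 11.3
ee_pos: [0.5933, 0.0396, 0.2258]
eef_rot: [0.828, 0.561, 0.001, 0.002]
ft_force: [7.3, -3.8, -3.2]
width: 0.0005
grip_force: 4.0
```

```bash
python3 chk.py
```

```text
[59.3347  3.9623 22.577 ] [ 7.2619 -3.7693 -3.2433] 11.3
nearest t -5 to it [-0.0538 -0.0085 -0.1279] [ 15. -25.  95.  58.   0.]
side valve -69.1 0.0823 7
side valve candidates (mod 51.4) [-173.6 -122.2  -70.8  -19.3   32.1   83.5  135. ]
top valve candidates (mod 51.4) [-170.6 -119.2  -67.7  -16.3   35.1   86.6  138. ]
```

Emit:
drive_tool --series '[[[-0.38, 0.17, -0.1], 0], [[-0.38, 0.15, -0.04], 0], [[-0.38, 0.14, -0.02], 0], [[-0.38, 0.12, -0.04], 0], [[-0.39, 0.1, -0.05], 0], [[-0.39, 0.08, -0.07], 0], [[-0.39, 0.06, -0.08], 0], [[-0.39, 0.05, -0.1], 0], [[-0.39, 0.03, -0.11], 0], [[-0.38, 0.01, -0.12], 0]]'

```text
time: 12.65
ee_pos: [0.5557, 0.048, 0.2196]
eef_rot: [0.828, 0.56, 0.002, 0.002]
ft_force: [8.0, -6.0, 4.5]
width: 0.0003
grip_force: 4.4
```

Emit:
drive_tool --series '[[[-0.32, 0, -0.13], 0], [[-0.32, -0.02, -0.13], 0], [[-0.31, -0.04, -0.15], 0], [[-0.31, -0.05, -0.15], 0], [[-0.3, -0.06, -0.17], 0], [[-0.29, -0.07, -0.17], 0], [[-0.28, -0.09, -0.19], 0], [[-0.27, -0.1, -0.19], 0], [[-0.13, -0.05, -0.1], 0], [[0, 0, 0], 0]]'

```text
time: 13.9
ee_pos: [0.5305, 0.0436, 0.2061]
eef_rot: [0.828, 0.56, 0.002, 0.002]
ft_force: [5.3, -5.1, 6.6]
width: 0.0006
grip_force: 4.4
```

```bash
python3 chk.py
```

```text
[53.0506  4.3616 20.6137] [ 5.3393 -5.1105  6.6436] 13.9
nearest t 55 to it [-0.053   0.0273 -0.1368] [71. 28. 94. 49.  0.]
side valve -9.2 0.0836 9
side valve candidates (mod 51.4) [-164.4 -113.   -61.5  -10.1   41.3   92.7  144.2]
top valve candidates (mod 51.4) [-161.9 -110.5  -59.1   -7.6   43.8   95.2  146.7]
```

Emit:
drive_tool --series '[[[-0.1, -0.04, -0.1], 0], [[-0.1, -0.04, -0.1], 0], [[-0.1, -0.05, -0.1], 0], [[-0.1, -0.05, -0.09], 0], [[-0.1, -0.05, -0.09], 0], [[-0.08, -0.04, -0.08], 0], [[0, 0, 0], 0], [[0, 0, 0], 0], [[0, 0, 0], 0], [[0, 0, 0], 0]]'

```text
time: 15.25
ee_pos: [0.5251, 0.0406, 0.2009]
eef_rot: [0.828, 0.56, 0.003, 0.002]
ft_force: [6.0, -6.3, 9.8]
width: 0.0007
grip_force: 5.3
```

```bash
python3 chk.py;python3 - <<'E'
from geo import *
c=vision.camera("side");u,v=proj(c,C).astype(int);i=c["color"][v-60:v+60,u-70:u+70,::-1];cv2.imwrite("pics/side5.png",cv2.resize(i,(700,600),interpolation=cv2.INTER_CUBIC))
E
```

```text
[52.5074  4.0618 20.0858] [ 5.9808 -6.3023  9.8138] 15.25
nearest t 61 to it [-0.0053  0.082  -0.0233] [76. 34. 93. 49.  0.]
side valve -2.6 0.0829 10
side valve candidates (mod 51.4) [-156.9 -105.5  -54.1   -2.6   48.8  100.2  151.7]
top valve candidates (mod 51.4) [-156.5 -105.1  -53.7   -2.2   49.2  100.6  152.1]
```

View pics/side5.png

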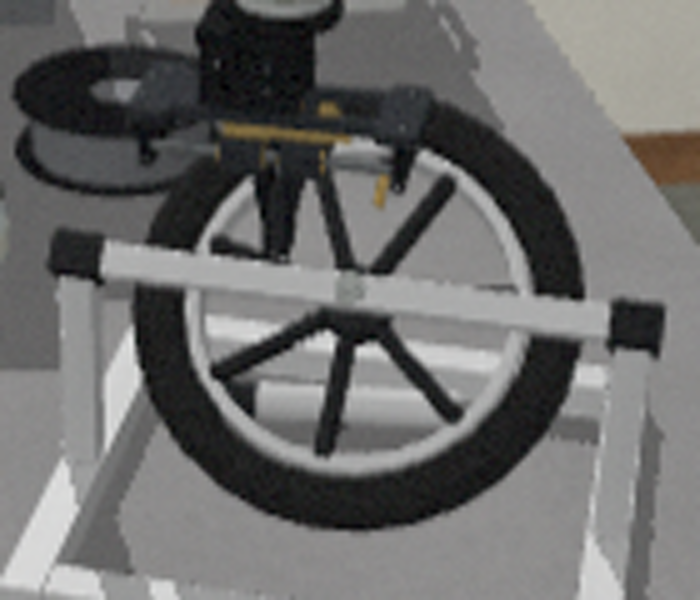

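The side view shows the valve at (381,190), at about -2.5°, with the fingers still on the spoke at (280,250). I'll give it a last nudge of roughly 2.4° and then withdraw.

Emit:
drive_tool --series '[[[-0.05, -0.025, -0.04], 0], [[-0.05, -0.03, -0.04], 0], [[-0.05, -0.03, -0.04], 0], [[-0.03, -0.01, -0.02], 0], [[0, 0, 0], 0], [[0, 0, 0], 0], [[0.2, 0.1, 0], 0], [[0.3, 0.1, 0.1], 0], [[0, 0, 1], 0], [[0, 0, 2], 0]]'

```text
time: 16.65
ee_pos: [0.5249, 0.0434, 0.2281]
eef_rot: [0.828, 0.561, -0.001, -0.0]
ft_force: [0.1, -1.4, 0.2]
width: 0.0004
grip_force: 0.0
```

Emit:
drive_tool --series '[[[0, 0, 3], 0], [[0, 0, 4], 0], [[-2, 3, 2], 0], [[-2, 4, 0], 0], [[-2, 4, 0], 0], [[-2, 4, 0], 0], [[-2, 4, 0], 0], [[0, 4, 0], 0], [[0, 4, 0], 0], [[0, 4, 0], 0]]'

```text
time: 17.9
ee_pos: [0.4253, 0.3545, 0.3186]
eef_rot: [0.828, 0.561, -0.0, 0.0]
ft_force: [0.3, 0.6, -0.1]
width: 0.0006
grip_force: 0.0
```

```bash
python3 chk.py; python3 - <<'E'
from geo import *
ims=[]
for n in("side","top"):
    c=vision.camera(n);o=proj(c,C);u,v=o.astype(int);z=5
    i=cv2.resize(c["color"][v-50:v+50,u-40:u+40,::-1],None,fx=z,fy=z,interpolation=cv2.INTER_CUBIC)
    f=lambda x,y,h:tuple(((proj(c,C+A@np.array([x,y,h]))-[u-40,v-50]+.5)*z).astype(int).tolist())
    cv2.line(i,f(.03,0,0),f(.15,0,0),(0,255,0),1);cv2.line(i,f(-.03,0,.017),f(-.105,0,.017),(0,0,255),1);ims.append(i)
cv2.imwrite("pics/st6.png",np.hstack(ims))
E
```

```text
[42.5285 35.4504 31.8576] [ 0.3121  0.5989 -0.0816] 17.9
nearest t 51 to it [ 10.8241 -30.9254 -11.1206] [68. 25. 95. 49.  0.]
side valve -0.7 0.0864 13
side valve candidates (mod 51.4) [-155.3 -103.9  -52.4   -1.    50.4  101.9  153.3]
top valve -1.8 0.0836 7
top valve candidates (mod 51.4) [-155.1 -103.7  -52.3   -0.8   50.6  102.   153.5]
```

View pics/st6.png

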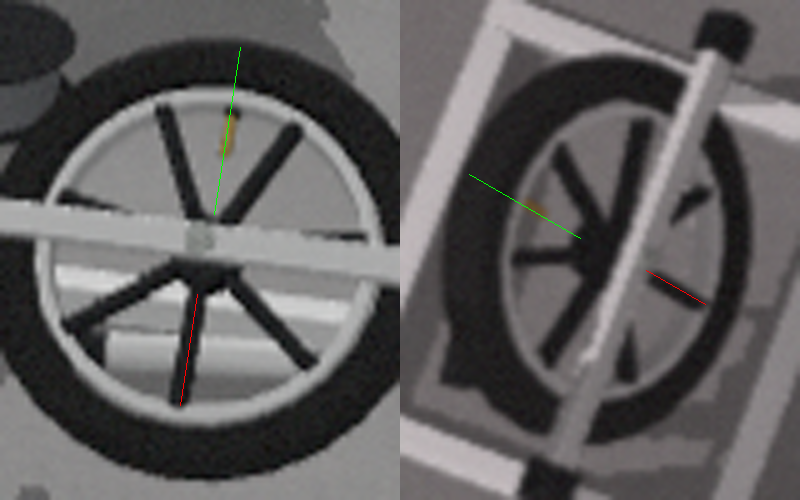

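The side crop shows the valve at (228,133) on the green twelve o'clock line, and the bottom spoke lies on the red line. The top crop agrees, with the valve at (535,210). Both views put the error at about -1°, and the hand is clear of the wheel, so I'm handing in.

```bash
python3 -c "
from bench import r
print(r.close_job())"
```

```text
the job is handed in; nothing more can be done
None
```

The valve stem is at twelve o'clock to within about 1–2° in both camera views, after two steady spoke pushes, and the hand was withdrawn clear before I handed the job in at about 18 s of the 48 s allowed.

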